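# Lock the swivel jig for reaming a junction box

### The job

Lock the swivel jig so that the junction box on it can be reamed: push the spoke round until the slot in the disc faces the steel locking bar, then push the bar into the slot until it is fully home, its push plate against the guide. It is all done by pushing: do not lift the bar or draw it out of its guide, and leave the loose things around the jig where they are.

Things in the scene. Friction and masses are not known exactly. Their poses are not given: they have to be found in the camera images.
- jig: Swivel jig bolted to the table, place and heading vary. Origin on the table under the disc's vertical axis; z up; +y runs from that axis along the centre line of the bar's guide. Dark steel base plate 12 mm thick, x +-100 mm, y -100 to +182 mm.
- guide_end (a point): Middle of the guide's outer end face: 166 mm from the disc axis along jig +y, 37 mm above the table. The guide is a dark steel block with a bright cap plate, jig x +-28 mm, y 98 to 166 mm, 54 mm (screws 59 mm) high above the table, with a 23 mm channel along jig y; a 30 mm wide way, 30 mm high, carries the bar on to y 225 mm. The bar is home when its push plate meets this face.
- disc (a joint): Angle of the swivelling disc, rad, counterclockwise from above: 0 when its slot faces the bar exactly. Starts at -1.3 to -0.5, so it is turned counterclockwise; stops at -1.45 and 0.35. It stays where it is left; 0.22 N m of friction, about 2 N at the spoke. The bar's round nose centres the slot when the disc is within about 0.08 rad of 0; further off the nose may jam on the rim.
- disc_top (a point): Point on the disc's axis, on its top face 44 mm above the table. Steel disc, radius 90 mm, 30 to 44 mm above the table, with one radial slot in its rim. It carries a clamped white junction box, 64 x 64 mm, three spouts out to 57 mm from the axis, nut on top 102 mm above the table.
- slot_mouth (a point): Middle of the slot's mouth at the disc's rim: 90 mm from the disc axis, 37 mm above the table; turns with the disc. The slot is 24 mm wide, 30 mm deep, open from above and below, its mouth flared to 34 mm.
- spoke_mid (a point): Point on the turning spoke's centre line, 135 mm from the disc axis, 37 mm above the table. The spoke is a level steel rod, 12 mm diameter, sticking out radially from the rim (bare from 98 to 163 mm from the axis) to a black ball, 27 mm diameter, centre at 178 mm. Free space beside and below it, down to base plate or table. From above it stands 2.36 rad (135 degrees) clockwise of the slot.
- bar: Loose steel locking bar, 20 mm wide, 14 mm high, in the guide. Origin under the tip of its rounded nose, 30 mm above the table; its +y runs along it to the push plate, parallel to jig +y; z up. In the jig's frame the origin starts at y = 96 to 106 mm (drawn back) and is at y = 65 mm when home, 25 mm into the slot. Slides with about 2 N of friction, stays where left.
- push_plate (a point): Centre of the outer face of the bar's push plate, an upright steel plate 44 mm wide, 8 mm thick, 30 to 86 mm above the table, at the bar's outer end. It is pressed towards the disc (jig -y). This point is 109 mm along the bar from the nose tip, 58 mm above the table.
- spare_box: Bystander: loose white junction box, 64 x 64 x 40 mm plus three spouts, on the table beyond the jig. Origin under its centre.
- spanner: Bystander: steel spanner 190 mm long, 8 mm thick, lying on the table to the left of the jig. Origin under its middle, x along it.
- bolt: Bystander: loose hex bolt standing on its head, 28 mm across, 55 mm high, on the jig's base plate on the far side of the guide. Origin under its centre.
- coupler: Bystander: white plastic tube coupler, 32 mm diameter, 38 mm high, standing on the jig's base plate on the robot's side of the guide. Origin under its centre.
- spray_can: Bystander: spray can, 54 mm diameter, 150 mm high, standing at the far right. Origin under its centre.
- hammer: Bystander: hammer 280 mm long lying on the left of the table. Origin under its middle, x along it.
- brush: Bystander: flat brush 190 mm long lying on the right of the table. Origin under its middle, x along it.
There are look-alikes about, which are no part of the job. What is shaped like the bar but orange or red is not meant.

How it is judged:
By the outcome, as a careful person would: the job done as asked, in the order asked, and still so for the second after the job is handed in, with the robot touching nothing.
It also fails if it takes over 51 s, if anything falls off the work surface, if the arm or the gripper's body presses on something with over 40 N, if the wrist force passes 120 N, or if a joint passes its speed limit or range.

### The arm

A 6-joint arm with a two-finger parallel gripper is mounted at the origin on the work surface. World frame = base frame: x ahead of the robot, y to its left, z up, the work surface at z = 0. Lengths are in mm, angles in rad, forces in N, time in s.
With the tool pointing down it reaches from about 275 to 1000 mm from the base axis. Payload 8.4 kg.
Tool frame: the origin (TCP) lies midway between the tips of the shut fingers; the grasp point (between the pads) lies grip_depth behind it (grip_depth is the distance from the TCP to the grasp point, in mm); z points along the fingers, y is the line along which they close (so a half turn about z gives the same grasp; the last joint's range is limited). The gripper opens to 85 mm and grips with 20 to 120 N. Pads are 22 mm wide; open, the fingers measure 114 mm over their backs; the gripper's body (76 mm by 85 mm) begins 54 mm behind the grasp point. The pads swing forward as they close: fully open they stand 13 mm farther back than shut.
Start: joints at [1.115, 0.353, 1.633, -0, 1.155, -0.002], TCP at [273.989, 561.745, 231.281] pointing down, gripper open.
Joint ranges: [-2.63, 2.63], [-0.92, 2.1], [0.06, 2.66], [-1.3, 4.44], [0, 2.69], [-3.02, 3.02]. Speed limits (rad/s): [2.22, 2.22, 2.79, 3.14, 3.14, 3.14].

### API

Orientations are given as [roll, pitch, yaw] about the fixed x, y, z axes, in that order (R = Rz(yaw) Ry(pitch) Rx(roll)).
In Python, from rig import * gives the robot as it stands.
- The arm moves only by the shell command python3 -m creep 'ROWS' [FORCE]. ROWS is JSON, a list of rows, each an object of numbers: "x", "y", "z": the shift along the tool's x, y, z in mm; "rx", "ry", "rz": the turn, a rotation vector about the tool's x, y, z in rad; "hand": the finger opening in mm, from 0 to 85.4. A call has 1 to 20 rows; each row shifts and turns the commanded pose from where the row before left it, along the tool's axes as they then stand; what a row does not reach is not made up. A row lasts 1/8 s, in which the tool goes at most 62.5 mm and 10.7 degrees, less where a joint would pass 70% of its speed; a pose out of reach is approached as far as the arm can. A call with a gripper value outside its range is refused whole. The fingers move at their own pace and stop on an object; FORCE is the grip in N (left out, the last holds). Time passes only in rows, so rows that do not move let the fingers close. It gives the time, the measured TCP pose, the force, the opening and the grip force at its end, in the units of the state.
- sense(): the state, without advancing time (a new reading comes with each control period).
- grab_frame(name): name is "scene" or "top" or "wrist"; returns the picture (420x560x3 uint8, red, green, blue); there is no depth.
- get_calibration(name): a dict with "K" (3x3 intrinsics, pixels), "R" (3x3) and "t" (3): a world point X has camera coordinates R X + t. Camera axes: x right, y down, z forward; pixel columns grow to the right and rows downward; lengths in mm; the calibration is good to about 2 mm. A picture is of the moment at which its call begins: read the wrist's pose just before it. get_calibration takes no time and is no camera call; for the wrist camera it gives the pose at the moment of the call.
- sign_off(): hands the job in; it is judged then, once.
The state is a dict: "clock": time; "qpos": joint angles; "qvel": joint speeds; "joint_efforts": joint torques, N m; "eef_pos": TCP position; "tcp_rot": TCP orientation; "contact_force": force on the tool from outside, world axes, zero at the start; "wrist_torque": the same for the moment, N m; "opening": opening from 0.0 (shut) to 1.0 (fully open); "grasp_force": force on a finger pad.
Only numpy, scipy, OpenCV 4.12 (cv2) and the standard library are available. Lean on these libraries where they do the work, as an engineer would, in place of code of your own. Each camera call takes 0.05 s, during which the arm holds its last target. There are 200 camera calls.

## Working session

There is one attempt and no reset: what is moved stays moved. The work goes in short steps, Python scripts to look and compute and a shell command to move; the robot and the scene stay as the last step left them, time stands still between calls to the robot, and variables do not carry over. Pictures are saved under pics/ and viewed, at most 10 in all, crops included, and the job is handed in when it is done.

```bash
mkdir -p pics; ls; python3 - <<'E'
from rig import *
import cv2
s=sense();print(s)
for n in("scene","top"):
    cv2.imwrite(f"pics/{n}0.png",cv2.cvtColor(grab_frame(n),cv2.COLOR_RGB2BGR));c=get_calibration(n);print(n,c)
E
```

```text
pics
{'clock': 0.0, 'qpos': array([ 1.11457113e+00,  3.53681111e-01,  1.63411618e+00, -1.11636413e-05,
        1.15520185e+00, -2.41890245e-03]), 'qvel': array([-3.42131817e-03,  3.77110171e-04,  2.01656124e-04, -9.34781944e-04,
        4.80960157e-05,  9.32037656e-04]), 'joint_efforts': array([ 1.76397873e-03, -6.05248332e+01, -3.42054641e+01,  2.08237020e-04,
        9.66766354e-03,  5.07948755e-05]), 'eef_pos': array([273.80107108, 561.31357245, 230.54877704]), 'tcp_rot': array([-3.14018615e+00,  6.80483417e-06,  2.68779088e+00]), 'contact_force': array([ 0.47565087, -0.12361365,  0.25322   ]), 'wrist_torque': array([-0.0590337 ,  0.03150918, -0.03672157]), 'grasp_force': 0.0, 'opening': 1.0051609889270336}
scene {'K': array([[527.9750579 ,   0.        , 276.37035348],
       [  0.        , 527.9750579 , 210.25514524],
       [  0.        ,   0.        ,   1.        ]]), 'R': array([[-0.80181609,  0.5975084 , -0.00864099],
       [ 0.48469235,  0.64183076, -0.59424457],
       [-0.34952007, -0.48066308, -0.80423798]]), 't': array([ 395.78726887, -227.50615571, 1662.0139607 ])}
top {'K': array([[532.66290834,   0.        , 279.01514613],
       [  0.        , 532.66290834, 211.80202307],
       [  0.        ,   0.        ,   1.        ]]), 'R': array([[-0.0142624 , -0.99989701,  0.00159889],
       [-0.98882386,  0.01386709, -0.1484422 ],
       [ 0.14840474, -0.00369816, -0.98891979]]), 't': array([  25.17021483,  527.82633898, 1655.7917026 ])}
```

View pics/scene0.png

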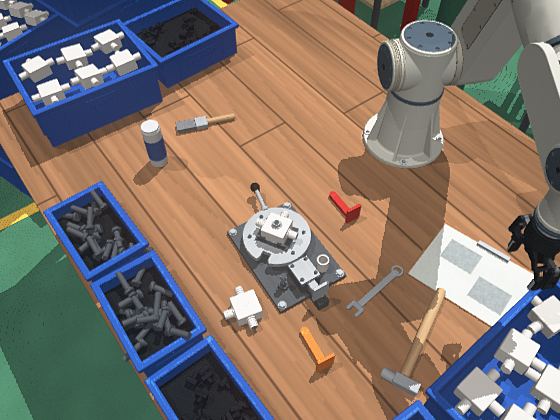

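View pics/top0.png

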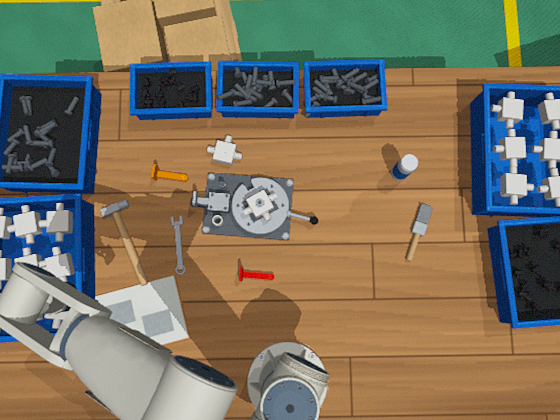

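Top view: the disc is at about (260,205), the ball at (313,219), the guide at (212,202) and the push plate at (195,200). The red and orange decoys are away from the jig. I'll zoom in to pick points.

```bash
python3 - <<'E'
import cv2,numpy as np
a=cv2.imread("pics/top0.png")[160:250,180:330]; b=cv2.imread("pics/scene0.png")[170:320,220:355]
a=cv2.resize(a,None,fx=5.2,fy=5.2,interpolation=cv2.INTER_CUBIC);cv2.imwrite("pics/topz.png",a)
cv2.imwrite("pics/scz.png",cv2.resize(b,None,fx=4,fy=4,interpolation=cv2.INTER_CUBIC))
E
```

```text
(no output)
```

View pics/topz.png

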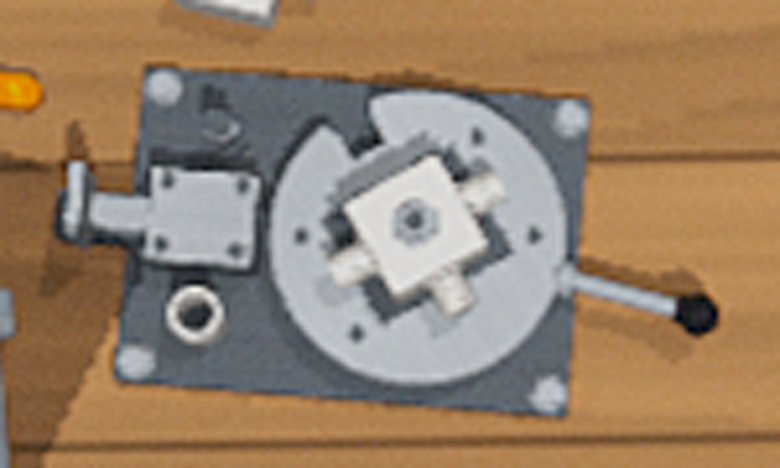

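View pics/scz.png

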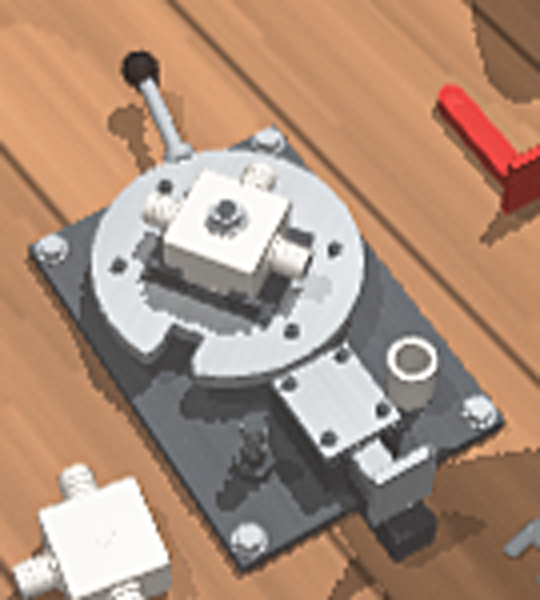

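```bash
cat > h.py <<'E'
from rig import *
import numpy as np
def ray(n,uv,z,c=None):
    c=c or get_calibration(n);K,R,t=map(np.array,(c["K"],c["R"],c["t"]));o=-R.T@t
    d=R.T@np.linalg.solve(K,[uv[0],uv[1],1]);return o+d*(z-o[2])/d[2]
def top(u,v,z):return ray("top",(179.6+(u+.5)/5.2,159.6+(v+.5)/5.2),z)[:2]
def sc(u,v,z):return ray("scene",(219.6+(u+.5)/4,169.6+(v+.5)/4),z)[:2]
E
python3 - <<'E'
from h import *
np.set_printoptions(precision=1,suppress=True)
D=top(418,239,44);B=top(697,314,37);S=top(347,110,44)
C=[top(*p,12) for p in((145,67),(590,98),(567,415),(115,382))]
G=[top(*p,54) for p in((150,167),(262,172),(252,270),(142,262))]
P=[top(77,162,86),top(68,240,86)]
print("disc",D,"extents",top(270,239,44),top(567,239,44),top(418,93,44),top(418,385,44));print("ball",B,np.linalg.norm(B-D),"sc",sc(140,68,37));print("slot",S,np.linalg.norm(S-D))
print("base",C,np.mean(C,0));print("guide",G,np.mean(G,0));print("plate",P)
ax=(C[0]+C[3]-C[1]-C[2]);print("heading base",np.arctan2(ax[1],ax[0]))
e=np.mean(C,0)-D;print(np.arctan2(*e[::-1]),np.linalg.norm(e))
g=np.mean(G,0)-D;print("guide dir",np.arctan2(g[1],g[0]),np.linalg.norm(g))
for n,p in(("ball",B),("slot",S)):print(n,np.arctan2(*(p-D)[::-1]))
print("sc disc",(sc(92,262,44)+sc(365,262,44))/2,"sc base",[sc(*p,12) for p in((30,255),(272,127),(508,422),(240,572))])
print("sc plate top",sc(362,482,86),sc(432,450,86),"nut",sc(227,212,102),top(414,220,102))
E
```

```text
disc [548.   77.6] extents [549.3 168.1] [546.8 -13.5] [639.2  76.8] [458.3  78.4]
ball [500.3 -92.3] 176.51289596703796 sc [500.4 -93.5]
slot [629.1 120.6] 91.74489032550247
base [array([665.2, 249.3]), array([641.4, -30.1]), array([441.9, -12.3]), array([466.3, 266.7])] [553.7 118.4]
guide [array([593.2, 240.4]), array([589.1, 172.1]), array([528.8, 178.2]), array([534.6, 244.9])] [561.4 208.9]
plate [array([590.7, 279.9]), array([543.5, 284.8])]
heading base 1.4847104591901454
1.432621633793007 41.163311878213875
guide dir 1.4691016754607042 131.9194400209947
ball -1.844484503466408
slot 0.48755948983291514
sc disc [552.1  81.1] sc base [array([643.9, -22.2]), array([445.8, -10. ]), array([469.8, 271.1]), array([670.6, 251.4])]
sc plate top [599.  276.8] [552.1 285.3] nut [552.7  81.2] [550.  78.]
```

Two views agree: the disc axis is at about (549.5, 79), guide heading 1.482, disc angle about -0.98. I'll go behind the spoke with shut fingers, the tool's -x along the push direction.

```bash
python3 -m creep '[{"rz":-0.17,"hand":0},{"x":-25,"y":-37},{"x":-25,"y":-37},{"x":-25,"y":-37},{"x":-25,"y":-37},{"x":-25,"y":-37},{"x":-25,"y":-37},{"x":-25,"y":-37},{"x":-25,"y":-37},{"x":-25,"y":-37},{"x":-25,"y":-37},{"x":-25,"y":-37},{"x":-25,"y":-37},{"x":-25,"y":-37},{"x":-25,"y":-37},{"hand":0},{"hand":0}]' 40; python3 - <<'E'
from h import *;import cv2
s=sense();print(s["clock"],s["eef_pos"],s["tcp_rot"],s["qpos"],s["opening"],s["contact_force"])
c=get_calibration("wrist");f=grab_frame("wrist");cv2.imwrite("pics/w1.png",f[...,::-1])
K,R,t=(np.array(c[k]) for k in"KRt")
for p in((549.5,79,44),(500.3,-92.9,37),(512.3,-50.8,37)):
    q=K@(R@np.array(p)+t);print(q[:2]/q[2])
E
```

```text
0.1 [273.79933556 561.36593196 230.64575951] [-3.14036719e+00  1.96236682e-05  2.68782867e+00] [ 1.11461735e+00  3.53568353e-01  1.63405409e+00 -2.46843462e-05
  1.15519562e+00 -2.40499816e-03] 0.9983868135396193 [0.40872481 0.43291992 0.36249009]
[ 37.37250914 525.96933052]
[-87.68230714 536.11194383]
[-56.72941926 532.17979168]schema error: expected keys x, y, z, rx, ry, rz, hand
```

View pics/w1.png

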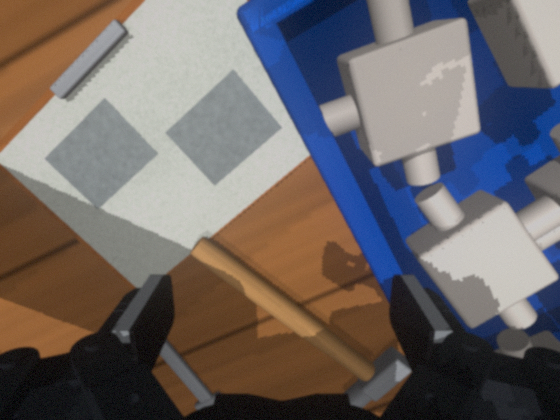

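The call was refused because every row needs all the keys; the wrist picture only shows the start pose (hammer at about (280,310), box bin on the right). I'll retype it.

```bash
python3 -m creep '[{"x":0,"y":0,"z":0,"rx":0,"ry":0,"rz":-0.17,"hand":0},{"x":-30,"y":-43.5,"z":0,"rx":0,"ry":0,"rz":0,"hand":0},{"x":-30,"y":-43.5,"z":0,"rx":0,"ry":0,"rz":0,"hand":0},{"x":-30,"y":-43.5,"z":0,"rx":0,"ry":0,"rz":0,"hand":0},{"x":-30,"y":-43.5,"z":0,"rx":0,"ry":0,"rz":0,"hand":0},{"x":-30,"y":-43.5,"z":0,"rx":0,"ry":0,"rz":0,"hand":0},{"x":-30,"y":-43.5,"z":0,"rx":0,"ry":0,"rz":0,"hand":0},{"x":-30,"y":-43.5,"z":0,"rx":0,"ry":0,"rz":0,"hand":0},{"x":-30,"y":-43.5,"z":0,"rx":0,"ry":0,"rz":0,"hand":0},{"x":-30,"y":-43.5,"z":0,"rx":0,"ry":0,"rz":0,"hand":0},{"x":-30,"y":-43.5,"z":0,"rx":0,"ry":0,"rz":0,"hand":0},{"x":-30,"y":-43.5,"z":0,"rx":0,"ry":0,"rz":0,"hand":0},{"x":-30,"y":-43.5,"z":0,"rx":0,"ry":0,"rz":0,"hand":0},{"x":0,"y":0,"z":0,"rx":0,"ry":0,"rz":0,"hand":0},{"x":0,"y":0,"z":0,"rx":0,"ry":0,"rz":0,"hand":0},{"x":0,"y":0,"z":0,"rx":0,"ry":0,"rz":0,"hand":0}]' 40; python3 - <<'E'
from h import *;import cv2
s=sense();print(s["clock"],s["eef_pos"],s["tcp_rot"],s["qpos"],s["opening"],s["contact_force"])
c=get_calibration("wrist");f=grab_frame("wrist");cv2.imwrite("pics/w2.png",f[...,::-1])
K,R,t=(np.array(c[k]) for k in"KRt")
for p in((549.5,79,44),(500.3,-92.9,37),(512.3,-50.8,37)):
    q=K@(R@np.array(p)+t);print(q[:2]/q[2])
E
```

```text
clock: 2.15
eef_pos: [473.0, -39.2, 231.2]
tcp_rot: [3.141, -0.0, 2.859]
contact_force: [0.8, 0.3, 1.0]
opening: -0.003
grasp_force: 0.0
2.15 [473.01855513 -39.20844692 231.18282146] [ 3.14147053e+00 -4.76159521e-04  2.85901939e+00] [-8.60147209e-02  1.16882849e-01  1.94414406e+00  2.41108587e-04
  1.08100890e+00 -1.37435123e+00] -0.0029620389949301 [0.82178336 0.28846452 1.00456721]
[425.48627075 218.20264763]
[235.42539102 216.41376132]
[281.29286021 216.18943135]
```

View pics/w2.png

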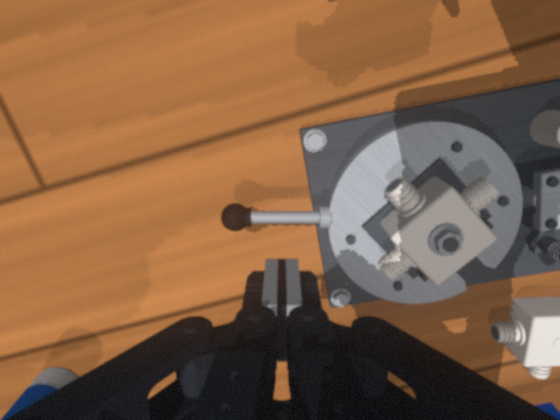

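The ball at (235,217) is right on its prediction and the disc centre at about (427,212) is close. Next, descend behind the spoke, fingertips 27 mm up so they clear the corner screws, and close in.

```bash
python3 -m creep '[{"x":0,"y":-4,"z":40,"rx":0,"ry":0,"rz":0,"hand":0},{"x":0,"y":0,"z":50,"rx":0,"ry":0,"rz":0,"hand":0},{"x":0,"y":0,"z":50,"rx":0,"ry":0,"rz":0,"hand":0},{"x":0,"y":0,"z":40,"rx":0,"ry":0,"rz":0,"hand":0},{"x":0,"y":0,"z":24,"rx":0,"ry":0,"rz":0,"hand":0},{"x":-8,"y":0,"z":0,"rx":0,"ry":0,"rz":0,"hand":0},{"x":-8,"y":0,"z":0,"rx":0,"ry":0,"rz":0,"hand":0},{"x":-5,"y":0,"z":0,"rx":0,"ry":0,"rz":0,"hand":0},{"x":0,"y":0,"z":0,"rx":0,"ry":0,"rz":0,"hand":0}]'
```

```text
clock: 3.32
eef_pos: [493.7, -50.1, 28.3]
tcp_rot: [3.141, 0.002, 2.858]
contact_force: [0.5, -0.1, -0.4]
opening: 0.0
grasp_force: 0.0
```

```bash
python3 -m creep '[{"x":-8.3,"y":-0.75,"z":0,"rx":0,"ry":0,"rz":-0.06,"hand":0},{"x":-8.3,"y":-0.75,"z":0,"rx":0,"ry":0,"rz":-0.06,"hand":0},{"x":-8.3,"y":-0.75,"z":0,"rx":0,"ry":0,"rz":-0.06,"hand":0},{"x":-8.3,"y":-0.75,"z":0,"rx":0,"ry":0,"rz":-0.06,"hand":0}]'
```

```text
clock: 3.82
eef_pos: [523.8, -59.4, 27.6]
tcp_rot: [-3.141, -0.001, 3.1]
contact_force: [-2.2, -2.0, 1.7]
opening: 0.002
grasp_force: 0.9
```

```bash
python3 -m creep '[{"x":-8.3,"y":-0.75,"z":0,"rx":0,"ry":0,"rz":-0.06,"hand":0},{"x":-8.3,"y":-0.75,"z":0,"rx":0,"ry":0,"rz":-0.06,"hand":0},{"x":-8.3,"y":-0.75,"z":0,"rx":0,"ry":0,"rz":-0.06,"hand":0},{"x":-8.3,"y":-0.75,"z":0,"rx":0,"ry":0,"rz":-0.06,"hand":0},{"x":-8.3,"y":-0.75,"z":0,"rx":0,"ry":0,"rz":-0.06,"hand":0},{"x":-8.3,"y":-0.75,"z":0,"rx":0,"ry":0,"rz":-0.06,"hand":0},{"x":-8.3,"y":-0.75,"z":0,"rx":0,"ry":0,"rz":-0.06,"hand":0},{"x":-8.3,"y":-0.75,"z":0,"rx":0,"ry":0,"rz":-0.06,"hand":0},{"x":-8.3,"y":-0.75,"z":0,"rx":0,"ry":0,"rz":-0.06,"hand":0},{"x":-8.3,"y":-0.75,"z":0,"rx":0,"ry":0,"rz":-0.06,"hand":0},{"x":0,"y":0,"z":0,"rx":0,"ry":0,"rz":0,"hand":0},{"x":0,"y":0,"z":0,"rx":0,"ry":0,"rz":0,"hand":0}]'; python3 - <<'E'
from h import *;import cv2
s=sense();print(s["clock"],s["eef_pos"],s["tcp_rot"],s["qpos"])
a=grab_frame("top")[160:250,180:330,::-1];b=grab_frame("scene")[170:290,220:340,::-1]
cv2.imwrite("pics/top3.png",cv2.resize(a,None,fx=5.2,fy=5.2,interpolation=cv2.INTER_CUBIC))
cv2.imwrite("pics/sc3.png",cv2.resize(b,None,fx=4,fy=4,interpolation=cv2.INTER_CUBIC))
E
```

```text
clock: 5.32
eef_pos: [605.4, -48.1, 27.5]
tcp_rot: [3.141, -0.0, -2.587]
contact_force: [0.3, 0.6, -0.1]
opening: -0.002
grasp_force: 0.0
5.325 [605.39362213 -48.0795219   27.45828938] [ 3.14148425e+00 -4.98663403e-05 -2.58673118e+00] [-8.17546815e-02  5.78287155e-01  1.80660114e+00  8.37774232e-05
  7.56808899e-01 -2.20747340e+00]
```

View pics/top3.png

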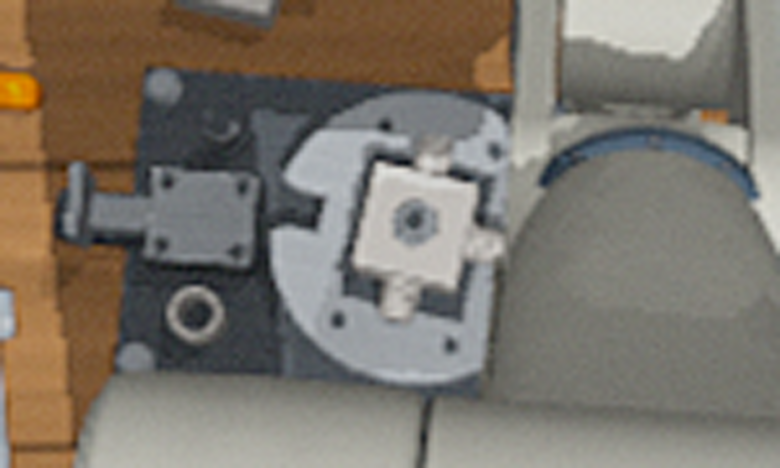

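The top view shows the slot mouth at about (278,207), still some 0.12 rad short of the guide line (about (278,222)). The arm hides the spoke, but the slot is visible. I'll push on a bit.

```bash
python3 -m creep '[{"x":-4.2,"y":-0.4,"z":0,"rx":0,"ry":0,"rz":-0.03,"hand":0},{"x":-4.2,"y":-0.4,"z":0,"rx":0,"ry":0,"rz":-0.03,"hand":0},{"x":-4.2,"y":-0.4,"z":0,"rx":0,"ry":0,"rz":-0.03,"hand":0},{"x":-2.8,"y":-0.3,"z":0,"rx":0,"ry":0,"rz":-0.02,"hand":0},{"x":0,"y":0,"z":0,"rx":0,"ry":0,"rz":0,"hand":0},{"x":0,"y":0,"z":0,"rx":0,"ry":0,"rz":0,"hand":0}]'; python3 - <<'E'
from h import *;import cv2
a=grab_frame("top")[180:235,205:295,::-1];b=grab_frame("scene")[195:275,235:335,::-1]
a=cv2.resize(a,None,fx=8,fy=8,interpolation=cv2.INTER_CUBIC)
b=cv2.resize(b,None,fx=7,fy=7,interpolation=cv2.INTER_CUBIC)
cv2.imwrite("pics/top4.png",a);cv2.imwrite("pics/sc4.png",b)
E
```

```text
clock: 6.18
eef_pos: [619.4, -40.5, 27.3]
tcp_rot: [3.142, 0.0, -2.476]
contact_force: [-0.0, 0.3, -0.7]
opening: -0.001
grasp_force: 0.0
```

View pics/top4.png

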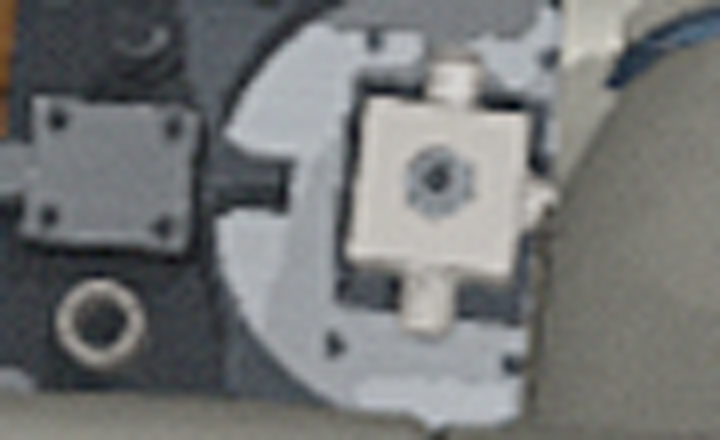

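Slot mouth corners are at about (225,137) and (218,222), the inner end at (289,184); it now nearly faces the guide. Computing the residual angle.

```bash
python3 - <<'E'
from h import *
T=lambda u,v,z:ray("top",(204.6+(u+.5)/8,179.6+(v+.5)/8),z)[:2]
an=lambda a,b:round(float(np.arctan2(*(a-b)[::-1])),3)
D=np.array([549.5,79])
m=(T(225,137,44)+T(218,222,44))/2; i=T(289,184,44)
print("slot",m,np.linalg.norm(m-D),an(m,D),an(i,D),an(m,i))
print("box",an(T(365,97,92),T(528,113,92)),an(T(345,262,92),T(512,275,92)))
print("guide",an(T(33,95,54),T(202,108,54)),an(T(22,240,54),T(187,257,54)))
g=(T(33,95,54)+T(22,240,54)+T(202,108,54)+T(187,257,54))/4;print(g,an(g,D))
print("spoke by tcp",an(sense()["eef_pos"][:2],D)+.122+2.356)
E
```

```text
slot [560.75669511 165.74208683] 87.46943930768046 1.442 1.421 1.488
box 1.457 1.478
guide 1.479 1.453
[561.52407273 208.5769016 ] 1.478
spoke by tcp 1.436
```

```bash
python3 -m creep '[{"x":-1.6,"y":-0.2,"z":0,"rx":0,"ry":0,"rz":-0.012,"hand":0},{"x":-1.6,"y":-0.2,"z":0,"rx":0,"ry":0,"rz":-0.012,"hand":0},{"x":-1.4,"y":-0.1,"z":0,"rx":0,"ry":0,"rz":-0.01,"hand":0},{"x":0,"y":0,"z":0,"rx":0,"ry":0,"rz":0,"hand":0},{"x":0,"y":0,"z":0,"rx":0,"ry":0,"rz":0,"hand":0}]'; python3 - <<'E'
from h import *;import cv2
a=grab_frame("top")[180:235,205:295,::-1]
cv2.imwrite("pics/top5.png",cv2.resize(a,None,fx=8,fy=8,interpolation=cv2.INTER_CUBIC))
print(sense()["eef_pos"],sense()["tcp_rot"],sense()["qpos"])
E
```

```text
clock: 6.9
eef_pos: [623.3, -38.1, 27.3]
tcp_rot: [-3.142, 0.0, -2.441]
contact_force: [0.1, -0.7, -0.5]
opening: 0.002
grasp_force: 0.2
[623.30469641 -38.08455355  27.28030382] [-3.14152202e+00  2.13766268e-04 -2.44149323e+00] [-6.34803283e-02  5.97760125e-01  1.76731622e+00  1.38158874e-04
  7.76313050e-01 -2.33447464e+00]
```

View pics/top5.png

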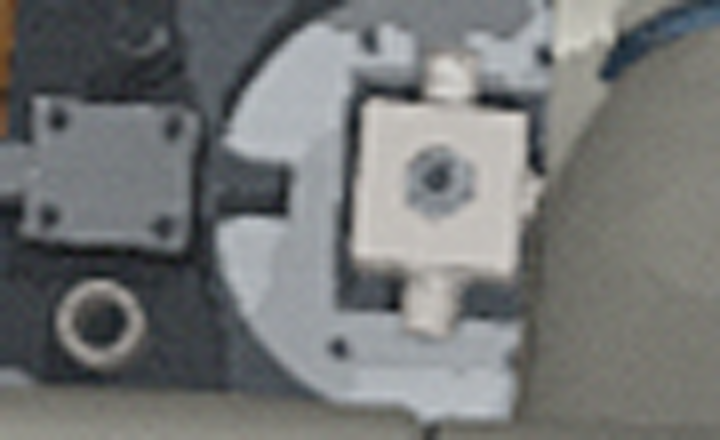

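The slot is centred: mouth (221,184) sits on the guide line. I'll back off, rise, cross over and line up beyond the push plate.

```bash
python3 -m creep '[{"x":8,"y":0,"z":0,"rx":0,"ry":0,"rz":0,"hand":0},{"x":8,"y":0,"z":0,"rx":0,"ry":0,"rz":0,"hand":0},{"x":0,"y":0,"z":-40,"rx":0,"ry":0,"rz":0,"hand":0},{"x":0,"y":0,"z":-40,"rx":0,"ry":0,"rz":0,"hand":0},{"x":0,"y":0,"z":-40,"rx":0,"ry":0,"rz":0,"hand":0},{"x":0,"y":0,"z":-40,"rx":0,"ry":0,"rz":0,"hand":0},{"x":-26.6,"y":39.3,"z":0,"rx":0,"ry":0,"rz":0,"hand":0},{"x":-26.6,"y":39.3,"z":0,"rx":0,"ry":0,"rz":0,"hand":0},{"x":-26.6,"y":39.3,"z":0,"rx":0,"ry":0,"rz":0,"hand":0},{"x":-26.6,"y":39.3,"z":0,"rx":0,"ry":0,"rz":0,"hand":0},{"x":-26.6,"y":39.3,"z":0,"rx":0,"ry":0,"rz":0,"hand":0},{"x":-26.6,"y":39.3,"z":0,"rx":0,"ry":0,"rz":0,"hand":0},{"x":-26.6,"y":39.3,"z":0,"rx":0,"ry":0,"rz":0,"hand":0},{"x":-26.6,"y":39.3,"z":0,"rx":0,"ry":0,"rz":0,"hand":0},{"x":0,"y":0,"z":0,"rx":0,"ry":0,"rz":-0.156,"hand":0},{"x":0,"y":0,"z":0,"rx":0,"ry":0,"rz":-0.156,"hand":0},{"x":0,"y":0,"z":0,"rx":0,"ry":0,"rz":-0.156,"hand":0},{"x":0,"y":0,"z":0,"rx":0,"ry":0,"rz":-0.156,"hand":0},{"x":0,"y":0,"z":0,"rx":0,"ry":0,"rz":-0.156,"hand":0},{"x":0,"y":0,"z":0,"rx":0,"ry":0,"rz":0,"hand":0}]'; python3 - <<'E'
from h import *
s=sense();p=s["eef_pos"];print(s["qpos"])
a=1.48;d=p[:2]-[549.5,79];print("jig x,y",d@[np.sin(a),-np.cos(a)],d@[np.cos(a),np.sin(a)])
E
```

```text
clock: 9.45
eef_pos: [571.0, 328.5, 187.2]
tcp_rot: [3.141, -0.0, -1.663]
contact_force: [-0.3, 0.4, 0.1]
opening: 0.002
grasp_force: 0.0
[ 5.19849269e-01  4.45929011e-01  1.59641313e+00 -6.59964491e-06
  1.09948138e+00 -2.52977862e+00]
jig x,y -1.256397677222509 250.4372045969167
```

```bash
python3 -m creep '[{"x":0,"y":0,"z":44,"rx":0,"ry":0,"rz":0,"hand":0},{"x":0,"y":0,"z":44,"rx":0,"ry":0,"rz":0,"hand":0},{"x":0,"y":0,"z":44,"rx":0,"ry":0,"rz":0,"hand":0},{"x":5,"y":0,"z":0,"rx":0,"ry":0,"rz":0,"hand":0},{"x":5,"y":0,"z":0,"rx":0,"ry":0,"rz":0,"hand":0},{"x":5,"y":0,"z":0,"rx":0,"ry":0,"rz":0,"hand":0},{"x":5,"y":0,"z":0,"rx":0,"ry":0,"rz":0,"hand":0},{"x":5,"y":0,"z":0,"rx":0,"ry":0,"rz":0,"hand":0},{"x":5,"y":0,"z":0,"rx":0,"ry":0,"rz":0,"hand":0},{"x":5,"y":0,"z":0,"rx":0,"ry":0,"rz":0,"hand":0}]'
```

```text
clock: 10.7
eef_pos: [568.1, 294.2, 55.5]
tcp_rot: [-3.141, 0.001, -1.662]
contact_force: [-0.3, 2.3, 0.3]
opening: -0.005
grasp_force: 1.4
```

```bash
python3 -m creep '[{"x":4,"y":0,"z":0,"rx":0,"ry":0,"rz":0,"hand":0},{"x":4,"y":0,"z":0,"rx":0,"ry":0,"rz":0,"hand":0},{"x":4,"y":0,"z":0,"rx":0,"ry":0,"rz":0,"hand":0}]'
```

```text
clock: 11.08
eef_pos: [567.1, 282.3, 55.4]
tcp_rot: [-3.141, 0.0, -1.661]
contact_force: [0.4, 3.7, 1.1]
opening: -0.002
grasp_force: 1.8
```

```bash
python3 -m creep '[{"x":4,"y":0,"z":0,"rx":0,"ry":0,"rz":0,"hand":0},{"x":4,"y":0,"z":0,"rx":0,"ry":0,"rz":0,"hand":0},{"x":3,"y":0,"z":0,"rx":0,"ry":0,"rz":0,"hand":0},{"x":3,"y":0,"z":0,"rx":0,"ry":0,"rz":0,"hand":0}]'
```

```text
clock: 11.58
eef_pos: [565.7, 268.2, 55.4]
tcp_rot: [-3.141, 0.0, -1.661]
contact_force: [0.5, 4.3, 2.2]
opening: -0.002
grasp_force: 2.2
```

```bash
python3 -m creep '[{"x":2,"y":0,"z":0,"rx":0,"ry":0,"rz":0,"hand":0},{"x":1,"y":0,"z":0,"rx":0,"ry":0,"rz":0,"hand":0},{"x":1,"y":0,"z":0,"rx":0,"ry":0,"rz":0,"hand":0},{"x":0,"y":0,"z":0,"rx":0,"ry":0,"rz":0,"hand":0}]'
```

```text
clock: 12.08
eef_pos: [565.4, 264.3, 55.4]
tcp_rot: [-3.141, 0.0, -1.661]
contact_force: [1.3, 4.5, 2.4]
opening: -0.004
grasp_force: 2.1
```

```bash
python3 -m creep '[{"x":1,"y":0,"z":0,"rx":0,"ry":0,"rz":0,"hand":0},{"x":1,"y":0,"z":0,"rx":0,"ry":0,"rz":0,"hand":0},{"x":0,"y":0,"z":0,"rx":0,"ry":0,"rz":0,"hand":0}]'
```

```text
clock: 12.45
eef_pos: [565.2, 262.4, 55.4]
tcp_rot: [-3.141, 0.0, -1.661]
contact_force: [1.2, 4.3, 4.3]
opening: -0.002
grasp_force: 2.3
```

```bash
python3 -m creep '[{"x":1,"y":0,"z":0,"rx":0,"ry":0,"rz":0,"hand":0},{"x":0.5,"y":0,"z":0,"rx":0,"ry":0,"rz":0,"hand":0},{"x":0,"y":0,"z":0,"rx":0,"ry":0,"rz":0,"hand":0}]'
```

```text
clock: 12.82
eef_pos: [565.1, 261.8, 55.4]
tcp_rot: [-3.141, 0.001, -1.662]
contact_force: [0.3, 9.1, 3.2]
opening: 0.0
grasp_force: 4.4
```

```bash
python3 -m creep '[{"x":0.8,"y":0,"z":0,"rx":0,"ry":0,"rz":0,"hand":0},{"x":0,"y":0,"z":0,"rx":0,"ry":0,"rz":0,"hand":0},{"x":0,"y":0,"z":0,"rx":0,"ry":0,"rz":0,"hand":0}]'
```

```text
clock: 13.2
eef_pos: [565.2, 261.7, 55.5]
tcp_rot: [-3.141, 0.002, -1.662]
contact_force: [0.3, 12.0, 3.0]
opening: -0.003
grasp_force: 6.0
```

It is at a hard stop: the force rises with no travel, at the expected home position. I'll back off along the push line, rise and check.

```bash
python3 -m creep '[{"x":-8,"y":0,"z":0,"rx":0,"ry":0,"rz":0,"hand":0},{"x":-20,"y":0,"z":0,"rx":0,"ry":0,"rz":0,"hand":0},{"x":-20,"y":0,"z":0,"rx":0,"ry":0,"rz":0,"hand":0},{"x":0,"y":0,"z":-40,"rx":0,"ry":0,"rz":0,"hand":0},{"x":0,"y":0,"z":-40,"rx":0,"ry":0,"rz":0,"hand":0},{"x":0,"y":0,"z":-40,"rx":0,"ry":0,"rz":0,"hand":0},{"x":-40,"y":0,"z":0,"rx":0,"ry":0,"rz":0,"hand":0},{"x":-40,"y":0,"z":0,"rx":0,"ry":0,"rz":0,"hand":0},{"x":0,"y":0,"z":0,"rx":0,"ry":0,"rz":0,"hand":0}]'; python3 - <<'E'
from h import *;import cv2
a=grab_frame("top")[155:245,140:295,::-1];b=grab_frame("scene")[170:320,220:370,::-1]
a=cv2.resize(a,(390,226),interpolation=cv2.INTER_CUBIC);b=cv2.resize(b,(400,400),interpolation=cv2.INTER_CUBIC)
o=np.zeros((400,790,3),np.uint8);o[:226,:390]=a;o[:,390:]=b;cv2.imwrite("pics/end.png",o)
E
```

```text
clock: 14.32
eef_pos: [576.1, 391.0, 175.1]
tcp_rot: [-3.141, 0.001, -1.659]
contact_force: [0.4, -0.4, 0.6]
opening: -0.003
grasp_force: 0.0
```

View pics/end.png

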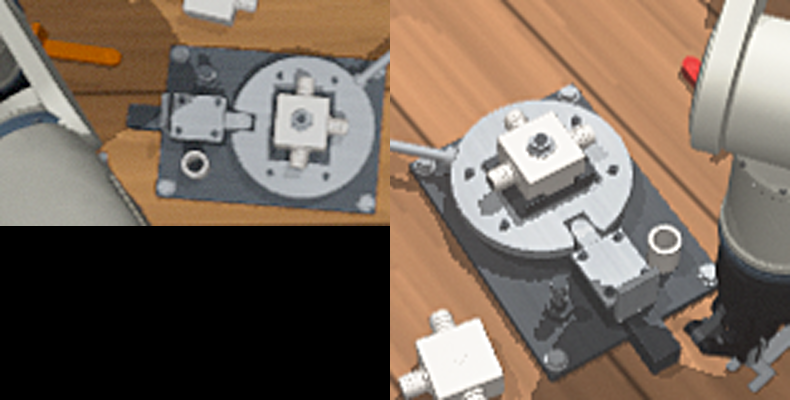

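The bar's nose sits in the slot (top panel about (240,120), scene panel about (585,228)). The push plate is flush against the guide at about (167,117), and the bystanders by the jig stand where they were.

```bash
python3 -c "
from rig import *
print(sign_off())"
```

```text
the job is handed in; nothing more can be done
None
```

The swivel jig is locked: I pushed the spoke until the slot faced the bar, then pushed the bar home with its push plate against the guide; the job was handed in at about 14 s, with the loose things by the jig not moved.

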